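Stopper three sample bottles by trial fit before mixing

ROBOT

A 7-joint arm with a two-finger parallel gripper is mounted at the origin on the work surface. World frame = base frame: x ahead of the robot, y to its left, z up, the work surface at z = 0. Lengths are in m, angles in rad, forces in N, time in s.
With the tool pointing down it reaches from about 0.425 to 0.875 m from the base axis. Payload 4.7 kg.
Tool frame: the origin (TCP) lies midway between the tips of the shut fingers; the grasp point (between the pads) lies 19 mm behind it (tcp_to_grasp is the distance from the TCP to the grasp point, in m); z points along the fingers, x is the direction in which the jaws open and shut, and the axes are right-handed (so a half turn about z gives the same grasp; the last joint's range is limited). The gripper opens to 87 mm and grips with 3 to 60 N. Pads are 19 mm wide; open, the fingers measure 117 mm over their backs; the gripper's body (75 mm by 190 mm) begins 51 mm behind the grasp point.
Start: joints at [-1.266, 0.321, -0.07, 1.45, 0.023, 1.371, -0.057], TCP at [0.186, 0.623, 0.223] pointing down, gripper open.
Joint ranges: [-2.86, 2.86], [-0.3, 2.09], [-1.38, 1.24], [0.06, 2.45], [-1.56, 4.7], [0.09, 2.05], [-2.69, 2.69]. Speed limits (rad/s): [2.57, 2.57, 3.14, 3.14, 3.14, 3.14, 3.14].

INTERFACE

Orientations are given as [roll, pitch, yaw] about the fixed x, y, z axes, in that order (R = Rz(yaw) Ry(pitch) Rx(roll)).
In Python, from station import * gives the robot as it stands. The module is installed in compiled form; this text tells all that it offers.
- The arm moves only by the shell command python3 -m handwheel 'ROWS'. ROWS is JSON, a list of rows, each a list of 7 numbers: the opening, from 0 (shut) to 1 (fully open), then the shift along the world's x, y, z scaled (see below), then the turn, a rotation vector about the world's x, y, z scaled (see below). In form: [[jaw, dx, dy, dz, wx, wy, wz], ...]. A call has 1 to 20 rows; each row is the pose to reach, as a shift and turn from the pose commanded when the call began, turning the shorter way round; what a row does not reach only later rows make up. The controller multiplies each number of a shift by 0.2 m and each number of a turn by 180 degrees. A row lasts 1/12 s, in which the tool goes at most 41.7 mm and 7.16 degrees, less where a joint would pass 70% of its speed; a pose out of reach is approached as far as the arm can. A call with a number of a shift or a turn outside -1 to 1 is refused whole. A call with a gripper value outside its range is refused whole. The fingers move at their own pace and stop on an object; the grip force is fixed at half the most. Time passes only in rows, so rows that repeat a pose let the fingers close. It gives the time, the measured TCP pose, the force and the opening at its end, in the units of the state.
- observe(): the state, without advancing time (a new reading comes with each control period).
- grab_frame(name): name is "scene" or "side" or "wrist"; returns the picture (420x560x3 uint8, red, green, blue); there is no depth.
- get_calibration(name): a dict with "camera_matrix" (3x3 intrinsics, pixels), "world_from_camera" (4x4, takes a point from camera to world coordinates); the wrist camera has in their place "mount" (4x4, takes a point from camera to tool coordinates, whose origin is the TCP and whose axes are the tool frame's). Camera axes: x right, y down, z forward; pixel columns grow to the right and rows downward; lengths in m; the calibration is good to about 2 mm. The wrist camera is an equidistant fisheye: a pixel r from the principal point sees the ray r / f radians off the axis. A picture is of the moment at which its call begins: read the wrist's pose just before it. get_calibration takes no time and is no camera call.
- sign_off(): hands the job in, once; it reports no verdict.
Trained networks look in the newest picture that a camera, given by its name, has taken for a name from the list of things; names that differ only in an ending like _2 or _b are one class to them, and where a whole thing is asked for, a point or a joint stands for the part that bears it (a point fixed in the world has none). Each returns a list of dicts, best first, with "confidence" (0 to 1); they miss things now and then, are a little off and sometimes report something else, mostly with a low value. They report only what shows in the picture. A call takes as long as a camera call. They do not tell look-alikes from the thing itself.
- spot_in(label, camera): "rect" ([left, top, right, bottom] in pixels, round what is visible of it).
- landmark_of(label, camera): "centre" ([column, row] in pixels: a listed point, or the origin of a listed thing).
The state is a dict: "time": time; "qpos": joint angles; "joint_vel": joint speeds; "effort": joint torques, N m; "tool_pos": TCP position; "tcp_rot": TCP orientation; "contact_force": force on the tool from outside, world axes, zero at the start; "ft_torque": the same for the moment, N m; "opening": finger opening in m.
Only numpy, scipy, OpenCV 4.12 (cv2) and the standard library are available. Lean on these libraries where they do the work, as an engineer would, in place of code of your own. Each camera call takes 0.05 s, during which the arm holds its last target. There are 200 camera calls.

TASK

Close the three sample bottles in the rack, each with the grey stopper that fits it. Sizes differ only slightly, so try them: the right stopper goes in until its collar sits flat on the bottle's rim, a too large one stays on top, and a too small one drops in down to its wide flange. Leave every bottle closed and every stopper upright and let go, never lay a stopper down on its side, and do not disturb the other things on the bench.

Things in the scene. Friction and masses are not known exactly. Their poses are not given: they have to be found in the camera images.
- stopper_1: Grey hard stepped stopper, 74 mm tall, z up, upright on the mat; origin: centre of its underside. From below: plug foot 0-16 mm (lowest 3 mm tapered by 1.3), collar 16-30 mm (6 mm wider in diameter than the foot, lowest 3.5 mm tapered by 1.3), flange 30-36 mm, 64 mm across, octagonal grip knob 36-74 mm, 30 mm across its flats, one pair of which faces +x and -x. 0.08 to 0.17 kg. 
- stopper_2: As stopper_1 but for the foot's and collar's diameter. The three feet measure 41.6, 47.6 and 53.6 mm, in no told order; knobs, flanges and all heights are the same. Its bottle is found by trial.
- stopper_3: As stopper_1 but for the foot's and collar's diameter (one of 41.6, 47.6 and 53.6 mm, not told which). Its bottle is found by trial.
- mouth_1 (a point): Centre of the top rim, 118 mm above the bench, of the white bottle at the rack's +y end; z up. Rim 70 mm across outside. The bottles are held firmly; outside they are alike, their bores are 44, 50 and 56 mm (each 2.4 mm wider than its own stopper's foot), 33 mm or more deep, in any order along the rack.
- mouth_2 (a point): The same for the bottle in the middle of the rack. In its right bottle a stopper stops with the collar flat on the rim, its underside 16 mm below the rim; a too large one stops with its foot on the rim (0 to 2 mm in); a too small one drops on until its flange meets the rim (30 mm in).
- mouth_3 (a point): The same for the bottle at the rack's -y end. Mouths are 110 mm apart.
- rack: Orange bottle rack, 110 x 350 mm, 48 mm high, fixed to the bench; origin at the centre of its underside, y along its length; its three bottles stand at y = +110, 0 and -110 mm. It may be on the robot's left or right.
- mat: Black mat 250 x 320 mm, 3 mm thick, fixed, on the other side of the bench from the rack; origin at the centre of its underside. The stoppers and three bystanders stand on it in any arrangement, centres at least 66 mm apart.
- amber_bottle: Bystander on the mat: round amber bottle, 46 mm in diameter, 112 mm tall, origin at the centre of its underside, z up. Not to be moved.
- cream_jar: Bystander on the mat: round white jar, 48 mm in diameter, 85 mm tall, origin at the centre of its underside, z up. Not to be moved.
- steel_beaker: Bystander on the mat: plain closed steel canister, 49 mm in diameter, 92 mm tall, origin at the centre of its underside, z up. Not to be moved.
- tip_box: Bystander: blue pipette-tip box, 92 x 127 mm, 76 mm tall, beyond the work area; origin at the centre of its underside. Not to be moved.
- spray_bottle: Bystander: white spray bottle, 52 mm in diameter, 138 mm tall, close to the robot; origin at the centre of its underside. Not to be moved.
Not all that is in view belongs to the job. Leave any red or yellow look-alike of the stopper_2 alone. Leave any yellow look-alike of the stopper_1 alone.

How it is judged:
At the end, for the whole second after the job is handed in: At each of the three mouths stands one stopper: its axis within 4 mm of the mouth's centre, its underside 12.5 to 19.5 mm below the rim (collar on the rim), tilted less than 0.1 rad, and at rest (under 20 mm/s) (((horizontal distance between stopper_1 and mouth_1 below 0.004 m and z of stopper_1 in the frame of mouth_1 between -0.0195 and -0.0125 m and angle between stopper_1's own z axis and vertical below 0.1 rad and linear speed of stopper_1 below 0.02 m/s) or (horizontal distance between stopper_2 and mouth_1 below 0.004 m and z of stopper_2 in the frame of mouth_1 between -0.0195 and -0.0125 m and angle between stopper_2's own z axis and vertical below 0.1 rad and linear speed of stopper_2 below 0.02 m/s) or (horizontal distance between stopper_3 and mouth_1 below 0.004 m and z of stopper_3 in the frame of mouth_1 between -0.0195 and -0.0125 m and angle between stopper_3's own z axis and vertical below 0.1 rad and linear speed of stopper_3 below 0.02 m/s)) and ((horizontal distance between stopper_1 and mouth_2 below 0.004 m and z of stopper_1 in the frame of mouth_2 between -0.0195 and -0.0125 m and angle between stopper_1's own z axis and vertical below 0.1 rad and linear speed of stopper_1 below 0.02 m/s) or (horizontal distance between stopper_2 and mouth_2 below 0.004 m and z of stopper_2 in the frame of mouth_2 between -0.0195 and -0.0125 m and angle between stopper_2's own z axis and vertical below 0.1 rad and linear speed of stopper_2 below 0.02 m/s) or (horizontal distance between stopper_3 and mouth_2 below 0.004 m and z of stopper_3 in the frame of mouth_2 between -0.0195 and -0.0125 m and angle between stopper_3's own z axis and vertical below 0.1 rad and linear speed of stopper_3 below 0.02 m/s)) and ((horizontal distance between stopper_1 and mouth_3 below 0.004 m and z of stopper_1 in the frame of mouth_3 between -0.0195 and -0.0125 m and angle between stopper_1's own z axis and vertical below 0.1 rad and linear speed of stopper_1 below 0.02 m/s) or (horizontal distance between stopper_2 and mouth_3 below 0.004 m and z of stopper_2 in the frame of mouth_3 between -0.0195 and -0.0125 m and angle between stopper_2's own z axis and vertical below 0.1 rad and linear speed of stopper_2 below 0.02 m/s) or (horizontal distance between stopper_3 and mouth_3 below 0.004 m and z of stopper_3 in the frame of mouth_3 between -0.0195 and -0.0125 m and angle between stopper_3's own z axis and vertical below 0.1 rad and linear speed of stopper_3 below 0.02 m/s))); the robot touches nothing.
It fails at once if a bystander moved by more than 25 mm or tipped over (distance of any of amber_bottle, cream_jar, steel_beaker, tip_box, spray_bottle from where it was at the start of the episode above 0.025 m or angle between any of amber_bottle, cream_jar, steel_beaker, tip_box, spray_bottle's own z axis and vertical above 0.5 rad).
It fails at once if a stopper laid or knocked over on its side (angle between any of stopper_1, stopper_2, stopper_3's own z axis and vertical above 1 rad).
It also fails if it takes over 72 s, if anything falls off the work surface, if the arm or the gripper's body presses on something with over 40 N, if the wrist force passes 120 N, or if a joint passes its speed limit or range.

## Working session

There is one attempt and no reset: what is moved stays moved. The work goes in short steps, Python scripts to look and compute and a shell command to move; the robot and the scene stay as the last step left them, time stands still between calls to the robot, and variables do not carry over. Pictures are saved under pics/ and viewed, about 8 in all and at most 12, crops included, and the job is handed in when it is done.

```bash
mkdir -p pics; cat > h.py <<'E'
import numpy as np, cv2
from station import *
def ray(cam,px,obs=None):
    c=get_calibration(cam); K=np.array(c["camera_matrix"]); u=np.array(px,float)
    if cam=="wrist":
        a=(u-K[:2,2])/np.array([K[0,0],K[1,1]]); r=np.linalg.norm(a)
        d=np.r_[a/max(r,1e-9)*np.sin(r),np.cos(r)]
        s=obs or observe(); from scipy.spatial.transform import Rotation as R
        T=np.eye(4); T[:3,:3]=R.from_euler('xyz',s["tcp_rot"]).as_matrix(); T[:3,3]=s["tool_pos"]
        M=T@np.array(c["mount"])
    else:
        d=np.linalg.inv(K)@np.r_[u,1]; M=np.array(c["world_from_camera"])
    return M[:3,3],M[:3,:3]@d
def at(cam,px,z,obs=None):
    o,d=ray(cam,px,obs); return o+d*(z-o[2])/d[2]
def save(im,n): cv2.imwrite("pics/"+n,im[:,:,::-1])
E
python3 - <<'E'
from h import *
s=observe();print({k:np.round(v,3) for k,v in s.items()})
a=grab_frame("scene");b=grab_frame("side")
save(a,"scene.png");save(b,"side.png")
for cam in("scene","side"):
    for l in("stopper_1","mouth_1","rack","mat","amber_bottle"):
        f=landmark_of(l,cam)
        for d in f[:7]:
            z={"stopper_1":.003,"mouth_1":.118,"rack":0,"mat":0,"amber_bottle":.003}[l]
            print(cam,l,np.round(d["centre"]),round(d["confidence"],2),np.round(at(cam,d["centre"],z),3))
E
```

```text
{'time': np.float64(0.0), 'qpos': array([-1.266,  0.322, -0.07 ,  1.452,  0.023,  1.371, -0.057]), 'joint_vel': array([ 0.001, -0.001, -0.   ,  0.002,  0.   ,  0.001, -0.   ]), 'effort': array([ 0.0000e+00, -4.9128e+01, -4.0400e-01, -3.1253e+01, -6.4000e-02,
        4.4000e-02,  0.0000e+00]), 'tool_pos': array([0.186, 0.622, 0.221]), 'tcp_rot': array([3.142e+00, 2.000e-03, 1.280e+00]), 'contact_force': array([-0.38 ,  0.297, -0.111]), 'ft_torque': array([0.075, 0.026, 0.028]), 'opening': np.float64(0.087)}
scene stopper_1 [206. 178.] 0.94 [ 0.339 -0.17   0.003]
scene stopper_1 [173. 184.] 0.87 [ 0.335 -0.272  0.003]
scene stopper_1 [194. 308.] 0.86 [ 0.769 -0.293  0.003]
scene stopper_1 [135. 282.] 0.81 [ 0.651 -0.424  0.003]
scene stopper_1 [184. 259.] 0.68 [ 0.618 -0.289  0.003]
scene stopper_1 [239. 209.] 0.65 [ 0.488 -0.102  0.003]
scene stopper_1 [220. 248.] 0.65 [ 0.61  -0.188  0.003]
scene mouth_1 [348. 171.] 0.9 [0.533 0.208 0.118]
scene mouth_1 [384. 160.] 0.89 [0.522 0.325 0.118]
scene rack [343. 199.] 0.91 [0.536 0.206 0.   ]
scene rack [241. 211.] 0.48 [ 0.493 -0.098  0.   ]
scene mat [214. 233.] 0.61 [ 0.553 -0.192  0.   ]
scene amber_bottle [246. 230.] 0.62 [ 0.57  -0.104  0.003]
side stopper_1 [334. 279.] 0.92 [ 0.6   -0.2    0.003]
side stopper_1 [219. 330.] 0.84 [ 0.339 -0.186  0.003]
side stopper_1 [233. 375.] 0.8 [ 0.322 -0.28   0.003]
side stopper_1 [435. 353.] 0.79 [ 0.643 -0.431  0.003]
side stopper_1 [364. 305.] 0.72 [ 0.608 -0.285  0.003]
side stopper_1 [267. 273.] 0.7 [ 0.487 -0.111  0.003]
side stopper_1 [426. 273.] 0.68 [ 0.776 -0.291  0.003]
side mouth_1 [225. 194.] 0.47 [0.476 0.053 0.118]
side rack [226. 197.] 0.7 [0.535 0.197 0.   ]
side mat [310. 287.] 0.71 [ 0.545 -0.189  0.   ]
```

View pics/scene.png

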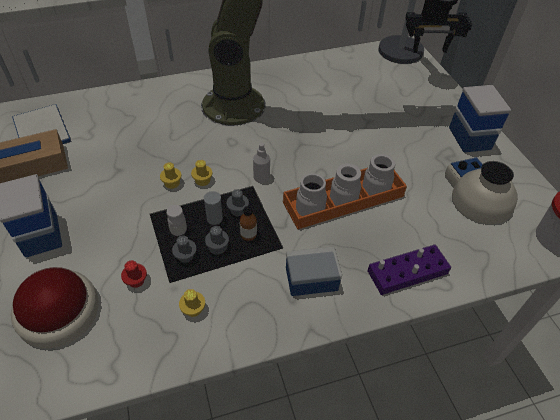

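View pics/side.png

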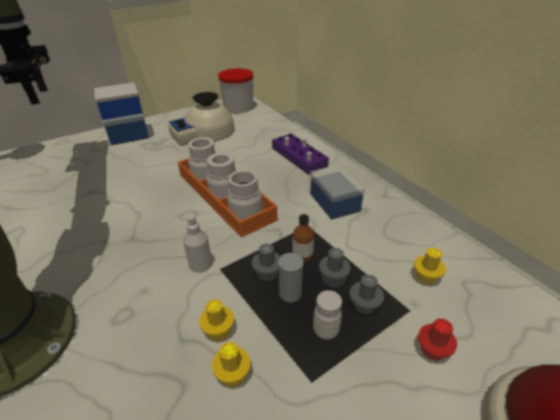

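Scene picture: the black mat is on the robot's right with three grey stoppers at scene pixels (184,248), (217,240) and (238,203). The red (134,273) and yellow (172,175), (202,172), (192,302) look-alikes stand off the mat. The orange rack has mouths at (312,182), (347,173) and (381,162). Next I move the wrist camera over the rack.

```bash
python3 -m handwheel '[[1,1,-1,0.6,0,0,0.09],[1,1,-1,0.6,0,0,0.09],[1,1,-1,0.6,0,0,0.09],[1,1,-1,0.6,0,0,0.09],[1,1,-1,0.6,0,0,0.09],[1,1,-1,0.6,0,0,0.09],[1,1,-1,0.6,0,0,0.09],[1,1,-1,0.6,0,0,0.09]]'
python3 -m handwheel '[[1,0.5,-1,0,0,0,0],[1,0.5,-1,0,0,0,0],[1,0.5,-1,0,0,0,0],[1,0.5,-1,0,0,0,0],[1,0.5,-1,0,0,0,0],[1,0.5,-1,0,0,0,0],[1,0.5,-1,0,0,0,0],[1,0.5,-1,0,0,0,0]]'
python3 - <<'E'
from h import *
s=observe();a=grab_frame("wrist");save(a,"w1.png")
Z={"mouth_1":.118,"rack":0,"stopper_1":.003,"steel_beaker":.003,"cream_jar":.003,"amber_bottle":.003,"spray_bottle":0,"tip_box":0}
for l in("mouth_1","rack"):
    for d in landmark_of(l,"wrist"): print(l,np.round(d["centre"]),round(d["confidence"],2),np.round(at("wrist",d["centre"],Z[l],s),4))
print(get_calibration("wrist"))
E
```

```text
time: 1.27
tool_pos: [0.3923, 0.4177, 0.3459]
tcp_rot: [3.136, -0.001, 1.554]
contact_force: [1.0, 0.2, 0.9]
opening: 0.0871
time: 1.93
tool_pos: [0.4867, 0.222, 0.3428]
tcp_rot: [3.141, -0.001, 1.56]
contact_force: [1.2, 0.8, -0.6]
opening: 0.0868
{'camera_matrix': array([[325.1922621 ,   0.        , 278.29192737],
       [  0.        , 325.1922621 , 206.62901609],
       [  0.        ,   0.        ,   1.        ]]), 'mount': array([[ 9.99999875e-01, -3.56726116e-04,  3.50286023e-04,
         6.43919752e-04],
       [ 2.59276308e-04,  9.69086937e-01,  2.46719358e-01,
        -6.67522143e-02],
       [-4.27468848e-04, -2.46719237e-01,  9.69086908e-01,
        -1.62088021e-01],
       [ 0.00000000e+00,  0.00000000e+00,  0.00000000e+00,
         1.00000000e+00]])}
```

View pics/w1.png

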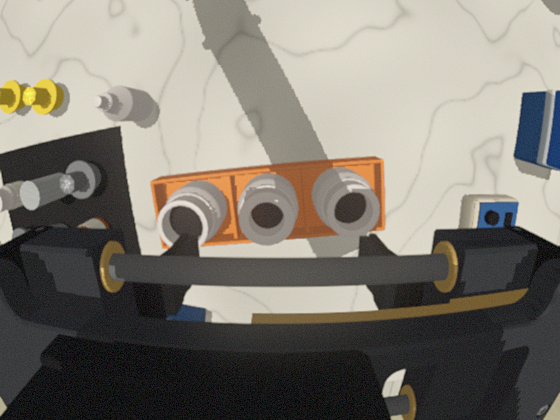

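Wrist picture: the rack's three mouths show at about (188,222), (267,214) and (350,207), left being -y. The networks missed them here, so I enlarge the mouths and try the labels again.

```bash
python3 - <<'E'
from h import *
s=observe();a=grab_frame("wrist");
c=a[165:255,150:390]; save(cv2.resize(c,None,fx=3.3,fy=3.3,interpolation=cv2.INTER_CUBIC),"w2.png")
for l in("mouth_1","mouth_2","rack"):
    for d in landmark_of(l,"wrist"): print(l,np.round(d["centre"],1),round(d["confidence"],2),np.round(at("wrist",d["centre"],.118,s),4))
grab_frame("scene");grab_frame("side")
Z={"mouth_1":.118,"steel_beaker":.003,"cream_jar":.003,"amber_bottle":.003,"spray_bottle":0,"tip_box":0}
for cam in("scene","side"):
  for l in Z:
    for d in landmark_of(l,cam)[:3]: print(cam,l,np.round(d["centre"]),round(d["confidence"],2),np.round(at(cam,d["centre"],Z[l]),3))
E
```

```text
mouth_1 [ 56.1 184.1] 0.43 [ 0.4821 -0.0928  0.118 ]
mouth_2 [ 56.1 184.1] 0.43 [ 0.4821 -0.0928  0.118 ]
scene mouth_1 [382. 159.] 0.89 [0.518 0.32  0.118]
scene mouth_1 [311. 180.] 0.59 [0.537 0.094 0.118]
scene mouth_1 [347. 171.] 0.58 [0.533 0.203 0.118]
scene steel_beaker [211. 220.] 0.97 [ 0.504 -0.189  0.003]
scene cream_jar [177. 231.] 0.57 [ 0.517 -0.292  0.003]
scene amber_bottle [248. 230.] 0.77 [ 0.572 -0.098  0.003]
scene spray_bottle [261. 179.] 0.9 [ 0.386 -0.006  0.   ]
scene tip_box [310. 279.] 0.81 [0.771 0.017 0.   ]
side steel_beaker [287. 293.] 0.77 [ 0.494 -0.178  0.003]
side cream_jar [327. 328.] 0.86 [ 0.514 -0.289  0.003]
side amber_bottle [301. 256.] 0.77 [ 0.579 -0.104  0.003]
side spray_bottle [199. 263.] 0.66 [0.375 0.001 0.   ]
side tip_box [333. 202.] 0.8 [0.767 0.021 0.   ]
```

View pics/w2.png

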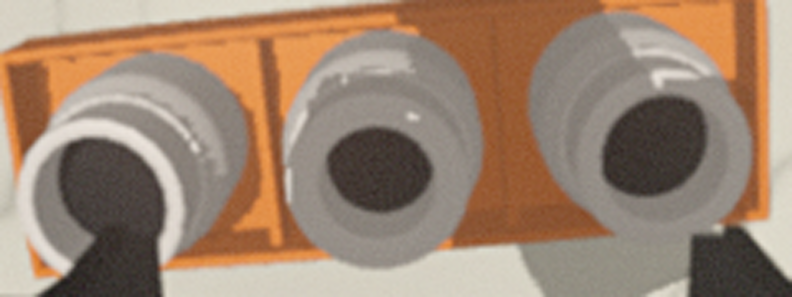

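Enlarged crop: three mouths, the left one sunlit with a thin rim and the middle one with a thick rim. I rectify the picture onto the rim plane to measure them in metric units.

```bash
cat >> h.py <<'E'
from scipy.spatial.transform import Rotation as Rot
def ortho(im,s,z,x0,x1,y0,y1,ppm=2000):
    """rectified top view of plane z: columns = y, rows = x"""
    c=get_calibration("wrist");K=np.array(c["camera_matrix"]);T=np.eye(4)
    T[:3,:3]=Rot.from_euler('xyz',s["tcp_rot"]).as_matrix();T[:3,3]=s["tool_pos"];M=np.linalg.inv(T@np.array(c["mount"]))
    X,Y=np.meshgrid(np.arange(x0,x1,1/ppm),np.arange(y0,y1,1/ppm),indexing='ij')
    P=np.stack([X,Y,np.full_like(X,z)],-1)@M[:3,:3].T+M[:3,3]
    h=np.hypot(P[...,0],P[...,1]);r=np.arctan2(h,P[...,2])*K[0,0]/h
    return cv2.remap(im,(P[...,0]*r+K[0,2]).astype('f4'),(P[...,1]*r+K[1,2]).astype('f4'),cv2.INTER_CUBIC)
E
python3 - <<'E'
from h import *
s=observe();ims=[grab_frame("wrist") for _ in range(4)]
a=np.mean(ims,0).astype('u1');np.save("a.npy",a)
o=ortho(a,s,.118,.44,.60,.03,.39)
g=cv2.GaussianBlur(cv2.cvtColor(o,cv2.COLOR_RGB2GRAY),(0,0),1.5)
gx=cv2.Sobel(g,cv2.CV_32F,1,0);gy=cv2.Sobel(g,cv2.CV_32F,0,1)
th=np.linspace(0,2*np.pi,180,endpoint=False)
def score(cx,cy,R):
    u=cx+R*np.cos(th);v=cy+R*np.sin(th)
    m=lambda A:cv2.remap(A,u.astype('f4')[None],v.astype('f4')[None],cv2.INTER_LINEAR)[0]
    return np.clip(np.abs(m(gx)*np.cos(th)+m(gy)*np.sin(th)),0,60).mean()
for y in(.094,.205,.315):
    best=max((score(cx,cy,70)+0*0,cx,cy) for cx in np.arange((y-.03)*2000-40,(y-.03)*2000+41,2) for cy in np.arange(110,215,2))
    _,cx,cy=best
    print(np.round(best,1),"x,y",.44+cy/2000,.03+cx/2000)
    print([(b,round(max(score(cx+i,cy+j,b) for i in(-3,0,3) for j in(-3,0,3)),1)) for b in(40,42,44,46,48,50,52,54,56,58,60)])
    cv2.circle(o,(int(cx),int(cy)),70,(0,255,0),1)
save(o,"o1.png")
E
```

```text
[ 44.5 138.  206. ] x,y 0.543 0.099
[(40, np.float64(9.0)), (42, np.float64(8.9)), (44, np.float64(9.8)), (46, np.float64(23.7)), (48, np.float64(29.8)), (50, np.float64(33.3)), (52, np.float64(47.1)), (54, np.float64(48.3)), (56, np.float64(48.7)), (58, np.float64(47.6)), (60, np.float64(37.5))]
[ 38.5 354.  188. ] x,y 0.534 0.207
[(40, np.float64(33.3)), (42, np.float64(34.8)), (44, np.float64(37.6)), (46, np.float64(31.7)), (48, np.float64(23.4)), (50, np.float64(15.6)), (52, np.float64(6.7)), (54, np.float64(3.8)), (56, np.float64(3.8)), (58, np.float64(3.8)), (60, np.float64(4.3))]
[ 32. 574. 172.] x,y 0.526 0.31700000000000006
[(40, np.float64(11.2)), (42, np.float64(16.2)), (44, np.float64(30.0)), (46, np.float64(30.9)), (48, np.float64(35.9)), (50, np.float64(36.6)), (52, np.float64(31.9)), (54, np.float64(24.3)), (56, np.float64(19.9)), (58, np.float64(12.2)), (60, np.float64(9.7))]
```

View pics/o1.png

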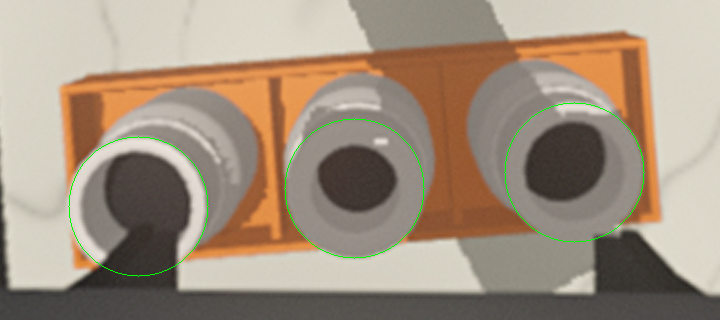

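The rectified view shows the rims at x,y = (0.543,0.099), (0.534,0.207) and (0.526,0.317). Spacing is about 109–110 mm, as it should be. The bore fits give 56 mm (mouth_3), 44 mm (mouth_2) and 50 mm (mouth_1). Next I move over the mat.

```bash
python3 -m handwheel '[[0.7,0.1,-1,0,0,0,0],[0.7,0.1,-1,0,0,0,0],[0.7,0.1,-1,0,0,0,0],[0.7,0.1,-1,0,0,0,0],[0.7,0.1,-1,0,0,0,0]]'
python3 -m handwheel '[[0.7,0.1,-1,0,0,0,0],[0.7,0.1,-1,0,0,0,0],[0.7,0.1,-1,0,0,0,0],[0.7,0.1,-1,0,0,0,0],[0.7,0.1,-1,0,0,0,0],[0.7,0.1,-1,0,0,0,0],[0.7,0.1,-1,0,0,0,0]]'
cat >> h.py <<'E'
th=np.linspace(0,2*np.pi,180,endpoint=False)
def fit(o,cx,cy,R,w=30):
    g=cv2.GaussianBlur(cv2.cvtColor(o,cv2.COLOR_RGB2GRAY),(0,0),1.5)
    gx=cv2.Sobel(g,cv2.CV_32F,1,0);gy=cv2.Sobel(g,cv2.CV_32F,0,1)
    def sc(x,y):
        u=(x+R*np.cos(th)).astype('f4')[None];v=(y+R*np.sin(th)).astype('f4')[None]
        m=lambda A:cv2.remap(A,u,v,cv2.INTER_LINEAR)[0]
        return np.clip(np.abs(m(gx)*np.cos(th)+m(gy)*np.sin(th)),0,60).mean()
    return max((sc(x,y),x,y) for x in np.arange(cx-w,cx+w+1,1.) for y in np.arange(cy-w,cy+w+1,1.))
E
python3 - <<'E'
from h import *
s=observe();a=np.mean([grab_frame("wrist") for _ in range(2)],0).astype('u1')
x0,y0=.44,-.35
o=ortho(a,s,.039,x0,.66,y0,-.05); print(s["tool_pos"])
for n,(x,y) in dict(A=(.488,-.106),B=(.605,-.193),C=(.613,-.287)).items():
    f,cx,cy=fit(o,(y-y0)*2000,(x-x0)*2000,64)
    print(n,round(f,1),x0+cy/2000,y0+cx/2000); cv2.circle(o,(int(cx),int(cy)),64,(0,255,0),1)
b=np.mean([grab_frame("side") for _ in range(4)],0).astype('u1')
cr=[cv2.resize(b[v-30:v+35,u-30:u+30],(200,217),interpolation=cv2.INTER_CUBIC) for u,v in((267,262),(334,267),(367,293))]
o=np.vstack([o[:380],np.hstack(cr)]) if o.shape[1]==600 else o
save(o,"o2.png")
E
```

```text
time: 3.6
tool_pos: [0.5063, 0.0192, 0.3429]
tcp_rot: [3.141, 0.0, 1.561]
contact_force: [0.3, -0.7, 0.2]
opening: 0.0641
time: 4.18
tool_pos: [0.5258, -0.1799, 0.3425]
tcp_rot: [-3.141, 0.001, 1.557]
contact_force: [0.2, 2.1, -0.5]
opening: 0.0613
[ 0.52576379 -0.17991139  0.34253451]
A 55.6 0.4885 -0.10899999999999999
B 41.4 0.6005 -0.196
C 46.2 0.608 -0.2855
```

View pics/o2.png

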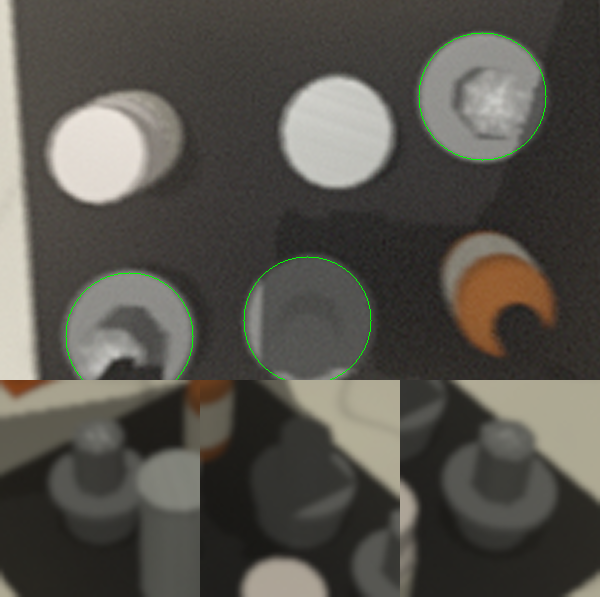

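The rectified view shows stopper A (0.4885,-0.109), B (0.6005,-0.196) and C (0.608,-0.2855) under grey 64 mm flanges. B lies in shadow. In the side crops the collar/flange ratios are about 0.76 for A, 0.88 for B and 0.79 for C. That suggests A is small, C medium and B large, giving A→mouth_2, C→mouth_1 and B→mouth_3, to be confirmed by trial. I start with A.

```bash
python3 -m handwheel '[[0.5,-0.187,0.355,-0.75,0,0,0.008],[0.5,-0.187,0.355,-0.75,0,0,0.008],[0.5,-0.187,0.355,-0.75,0,0,0.008],[0.5,-0.187,0.355,-0.75,0,0,0.008],[0.5,-0.187,0.355,-0.75,0,0,0.008],[0.5,-0.187,0.355,-0.75,0,0,0.008],[0.5,-0.187,0.355,-0.75,0,0,0.008]]'
python3 - <<'E'
from h import *
s=observe();a=np.mean([grab_frame("wrist") for _ in range(2)],0).astype('u1')
x0,y0=.44,-.17
for z,R in((.039,64),):
    o=ortho(a,s,z,x0,.56,y0,-.05)
    f,cx,cy=fit(o,(-.109-y0)*2000,(.4885-x0)*2000,R,16)
    print(z,round(f,1),x0+cy/2000,y0+cx/2000); cv2.circle(o,(int(cx),int(cy)),R,(0,255,0),1)
o2=ortho(a,s,.077,x0,.56,y0,-.05)
print(np.round(s["tool_pos"],4),s["opening"],np.round(s["qpos"],2))
save(np.hstack([o,o2,cv2.resize(a,(320,240))]),"o3.png")
E
```

```text
time: 5.07
tool_pos: [0.4901, -0.1064, 0.194]
tcp_rot: [3.139, 0.001, 1.589]
contact_force: [-0.1, -0.4, 0.5]
opening: 0.0437
0.039 58.8 0.488 -0.107
[ 0.4901 -0.1064  0.194 ] 0.043672559087849394 [-0.4   0.01  0.56  1.87 -0.    1.26  1.76]Traceback (most recent call last):
  File "<stdin>", line 10, in <module>
    return _nx.concatenate(arrs, 1, dtype=dtype, casting=casting)
           ~~~~~~~~~~~~~~~^^^^^^^^^^^^^^^^^^^^^^^^^^^^^^^^^^^^^^^
ValueError: all the input array dimensions except for the concatenation axis must match exactly, but along dimension 0, the array at index 0 has size 241 and the array at index 2 has size 240
```

```bash
python3 -m handwheel '[[0.5,-0.01,-0.005,-0.2,0,0,-0.006],[0.5,-0.01,-0.005,-0.4,0,0,-0.006],[0.5,-0.01,-0.005,-0.55,0,0,-0.006],[0.5,-0.01,-0.005,-0.65,0,0,-0.006],[0.5,-0.01,-0.005,-0.715,0,0,-0.006],[0.5,-0.01,-0.005,-0.715,0,0,-0.006],[0.5,-0.01,-0.005,-0.715,0,0,-0.006],[0,-0.01,-0.005,-0.715,0,0,-0.006],[0,-0.01,-0.005,-0.715,0,0,-0.006],[0,-0.01,-0.005,-0.715,0,0,-0.006],[0,-0.01,-0.005,-0.715,0,0,-0.006],[0,-0.01,-0.005,-0.715,0,0,-0.006]]'
```

```text
time: 6.17
tool_pos: [0.4884, -0.1076, 0.051]
tcp_rot: [3.138, -0.0, 1.569]
contact_force: [-0.4, -0.5, 5.1]
opening: 0.0304
```

```bash
python3 -m handwheel '[[0,0,0,0.2,0,0,0],[0,0,0,0.4,0,0,0],[0,0,0,0.6,0,0,0],[0,0,0,0.85,0,0,0],[0,0,0,0.85,0,0,0],[0,0.1,1,0.85,0,0,0],[0,0.1,1,0.85,0,0,0],[0,0.1,1,0.85,0,0,0],[0,0.1,1,0.85,0,0,0],[0,0.1,1,0.85,0,0,0]]'
python3 -m handwheel '[[0,-0.05,0.57,0,0,0,0],[0,-0.05,0.57,0,0,0,0],[0,-0.05,0.57,0,0,0,0],[0,-0.05,0.57,0,0,0,0],[0,-0.05,0.57,0,0,0,0]]'
python3 - <<'E'
from h import *
s=observe();a=np.mean([grab_frame("wrist") for _ in range(2)],0).astype('u1')
x0,y0=.44,.03
o=ortho(a,s,.118,x0,.60,y0,.39)
for x,y in((.543,.099),(.534,.207),(.526,.317)):
    f,cx,cy=fit(o,(y-y0)*2000,(x-x0)*2000,70,16)
    print(round(f,1),x0+cy/2000,y0+cx/2000); cv2.circle(o,(int(cx),int(cy)),70,(0,255,0),1)
print(np.round(s["tool_pos"],4),s["opening"],s["tcp_rot"])
save(o,"o4.png")
b=np.mean([grab_frame("side") for _ in range(4)],0).astype('u1');np.save("sideA.npy",b)
save(np.vstack([o,cv2.resize(cv2.resize(b[130:210,160:280],None,fx=3,fy=3,interpolation=cv2.INTER_CUBIC),(720,260))]),"o4.png")
E
```

```text
time: 7.0
tool_pos: [0.5062, 0.0962, 0.2191]
tcp_rot: [-3.141, -0.001, 1.571]
contact_force: [0.9, 0.1, -0.6]
opening: 0.03
time: 7.42
tool_pos: [0.4958, 0.2089, 0.2186]
tcp_rot: [-3.14, 0.001, 1.574]
contact_force: [0.3, -1.2, -1.3]
opening: 0.0304
22.2 0.535 0.107
12.5 0.539 0.201
21.6 0.519 0.30900000000000005
[0.4958 0.2089 0.2186] 0.030395188259064926 [-3.14008625e+00  9.14483227e-04  1.57406786e+00]
```

View pics/o4.png

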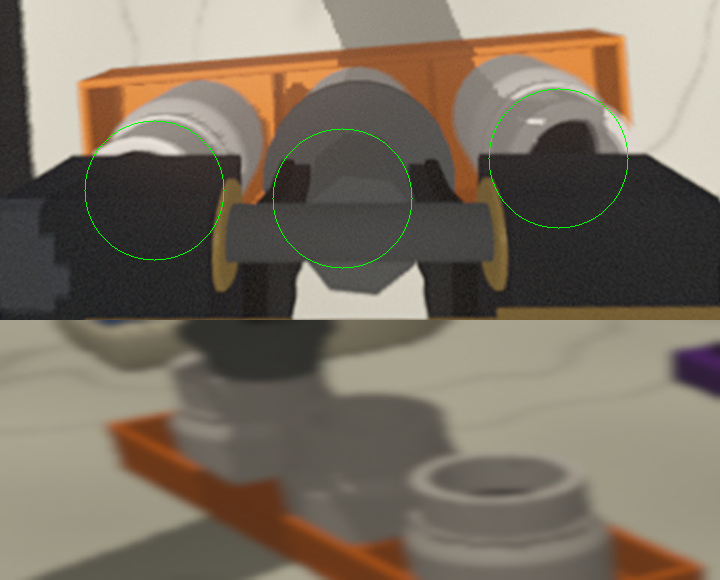

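That picture shows the carried stopper hiding the middle mouth, so those rim fits are void and I keep the first, unobstructed measurement. Now insertion into mouth_2: approach above the rim, then slow steps.

```bash
python3 -m handwheel '[[0,0.19,-0.007,0,0,0,0],[0,0.19,-0.007,-0.1,0,0,0],[0,0.19,-0.007,-0.2,0,0,0],[0,0.19,-0.007,-0.235,0,0,0],[0,0.19,-0.007,-0.235,0,0,0],[0,0.19,-0.007,-0.235,0,0,0]]'
python3 -m handwheel '[[0,0,0,-0.02,0,0,0],[0,0,0,-0.035,0,0,0],[0,0,0,-0.05,0,0,0],[0,0,0,-0.05,0,0,0]]'
```

```text
time: 8.22
tool_pos: [0.535, 0.2049, 0.1729]
tcp_rot: [-3.141, -0.0, 1.568]
contact_force: [-0.9, 0.5, -0.2]
opening: 0.0299
time: 8.55
tool_pos: [0.5358, 0.2058, 0.1658]
tcp_rot: [3.139, -0.002, 1.569]
contact_force: [-2.9, -2.1, 10.3]
opening: 0.0304
```

Contact is at the rim (underside ≈ rim height, 10 N) with side force toward -x and -y. I search around under light pressure.

```bash
python3 -m handwheel '[[0,-0.01,-0.005,0,0,0,0],[0,-0.01,-0.005,0,0,0,0],[0,-0.01,-0.005,-0.005,0,0,0]]'
python3 -m handwheel '[[0,-0.005,0,0,0,0,0],[0,-0.005,0,0,0,0,0]]'
python3 -m handwheel '[[0,0.01,0.01,0,0,0,0],[0,0.01,0.01,0,0,0,0]]'
```

```text
time: 8.8
tool_pos: [0.5353, 0.2057, 0.1656]
tcp_rot: [3.135, -0.004, 1.57]
contact_force: [-2.1, -0.1, 15.7]
opening: 0.0301
time: 8.97
tool_pos: [0.535, 0.2056, 0.1656]
tcp_rot: [3.133, -0.004, 1.569]
contact_force: [1.3, 0.6, 8.7]
opening: 0.0304
time: 9.13
tool_pos: [0.5356, 0.206, 0.1656]
tcp_rot: [3.137, -0.001, 1.569]
contact_force: [-2.9, -2.7, 13.6]
opening: 0.0303
```

```bash
python3 -m handwheel '[[0,0,0.01,0.05,0,0,0],[0,0,0.01,0.05,0,0,0],[0,0,0.01,0.05,0,0,0]]'
python3 -m handwheel '[[0,0,0,-0.03,0,0,0],[0,0,0,-0.05,0,0,0],[0,0,0,-0.06,0,0,0],[0,0,0,-0.06,0,0,0]]'
```

```text
time: 9.38
tool_pos: [0.5343, 0.2089, 0.1723]
tcp_rot: [3.14, -0.001, 1.57]
contact_force: [-0.0, 0.1, -1.9]
opening: 0.0302
time: 9.72
tool_pos: [0.5357, 0.2078, 0.165]
tcp_rot: [3.138, -0.002, 1.568]
contact_force: [-8.4, -5.2, 28.4]
opening: 0.0298
```

```bash
python3 -m handwheel '[[0,-0.01,-0.01,0.06,0,0,0],[0,-0.01,-0.01,0.06,0,0,0],[0,-0.01,-0.01,0.06,0,0,0]]'
python3 -m handwheel '[[0,0,0,-0.03,0,0,0],[0,0,0,-0.05,0,0,0],[0,0,0,-0.06,0,0,0],[0,0,0,-0.06,0,0,0]]'
```

```text
time: 9.97
tool_pos: [0.5318, 0.2063, 0.171]
tcp_rot: [-3.142, -0.0, 1.569]
contact_force: [0.6, 0.2, -1.8]
opening: 0.0304
time: 10.3
tool_pos: [0.5355, 0.207, 0.1637]
tcp_rot: [3.134, -0.003, 1.568]
contact_force: [-1.5, -2.0, 21.1]
opening: 0.0302
```

The stopper self-centres at (0.5355,0.207), about 2 mm in. I command that centre and press a little more.

```bash
python3 -m handwheel '[[0,0.015,0,0,0,0,0],[0,0.015,0,-0.015,0,0,0],[0,0.015,0,-0.03,0,0,0],[0,0.015,0.005,-0.03,0,0,0],[0,0.015,-0.005,-0.03,0,0,0],[0,0.015,0,-0.03,0,0,0]]'
```

```text
time: 10.8
tool_pos: [0.5414, 0.2071, 0.1602]
tcp_rot: [3.127, -0.005, 1.568]
contact_force: [1.4, -3.0, 27.8]
opening: 0.0297
```

```bash
python3 - <<'E'
from h import *
s=observe();print(np.round(s["tool_pos"],4),np.round(s["tcp_rot"],3),np.round(s["contact_force"],1),np.round(s["ft_torque"],2))
f=lambda c:np.mean([grab_frame(c) for _ in range(4)],0).astype('u1')
b=f("side");a=f("scene")
r=lambda i:cv2.resize(i,(400,400),interpolation=cv2.INTER_CUBIC)
save(np.hstack([r(b[120:200,180:260]),r(a[120:200,305:385])]),"p1.png")
s=observe();print(np.round(s["tool_pos"],4))
E
```

```text
[0.5414 0.2071 0.1602] [ 3.127 -0.005  1.568] [ 1.4 -3.  27.8] [-1.03 -0.37 -0.1 ]
[0.5414 0.2071 0.1602]
```

View pics/p1.png

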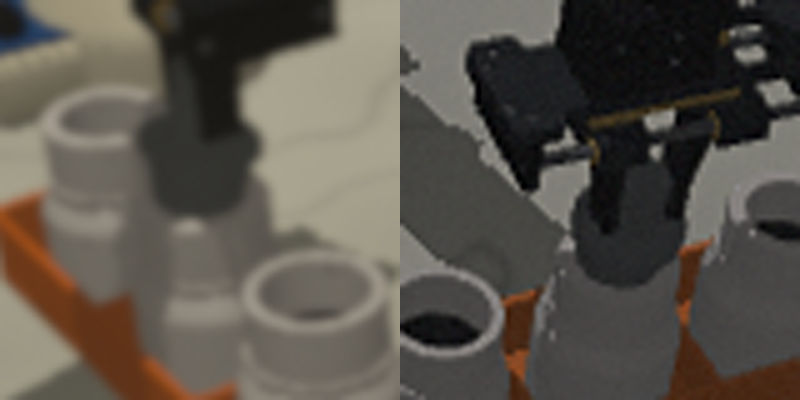

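The side and scene crops show the stopper on the middle bottle with its collar still proud of the rim. Whether it is centred is unclear. I lift, back off, and measure mouth_2 unobstructed together with the held stopper's flange.

```bash
python3 -m handwheel '[[0,-0.02,0,0.2,0,0,0],[0,-0.02,0,0.4,0,0,0],[0,-0.02,0,0.5,0,0,0],[0,-0.25,0,0.6,0,0,0],[0,-0.45,0,0.6,0,0,0],[0,-0.45,0,0.6,0,0,0],[0,-0.45,0,0.6,0,0,0],[0,-0.45,0,0.6,0,0,0]]'
python3 - <<'E'
from h import *
s=observe();a=np.mean([grab_frame("wrist") for _ in range(3)],0).astype('u1')
print(np.round(s["tool_pos"],4),np.round(s["tcp_rot"],3))
x0,y0=.40,.05
o=ortho(a,s,.118,x0,.60,y0,.37)
for x,y in((.535,.207),):
    f,cx,cy=fit(o,(y-y0)*2000,(x-x0)*2000,70,20)
    print("rim",round(f,1),x0+cy/2000,y0+cx/2000); cv2.circle(o,(int(cx),int(cy)),70,(0,255,0),1)
t=s["tool_pos"];o2=ortho(a,s,t[2]-.012,t[0]-.07,t[0]+.05,t[1]-.06,t[1]+.06)
f,cx,cy=fit(o2,120,140,64,20);print("flange rel tcp",round(f,1),-.07+cy/2000,-.06+cx/2000);cv2.circle(o2,(int(cx),int(cy)),64,(0,255,0),1)
o2=cv2.copyMakeBorder(o2[:,:150+90],0,o.shape[0]-o2.shape[0],0,0,cv2.BORDER_CONSTANT) 
save(np.vstack([np.hstack([o[:,:560],o2])[:,:800]]),"o5.png")
E
```

```text
time: 11.87
tool_pos: [0.4448, 0.2064, 0.2724]
tcp_rot: [-3.141, 0.001, 1.57]
contact_force: [-0.0, -0.4, -1.0]
opening: 0.0297
[0.4448 0.2064 0.2724] [-3.141e+00  1.000e-03  1.570e+00]
rim 24.1 0.5395000000000001 0.20799999999999996
flange rel tcp 36.5 -0.0040000000000000036 0.0005000000000000004
```

View pics/o5.png

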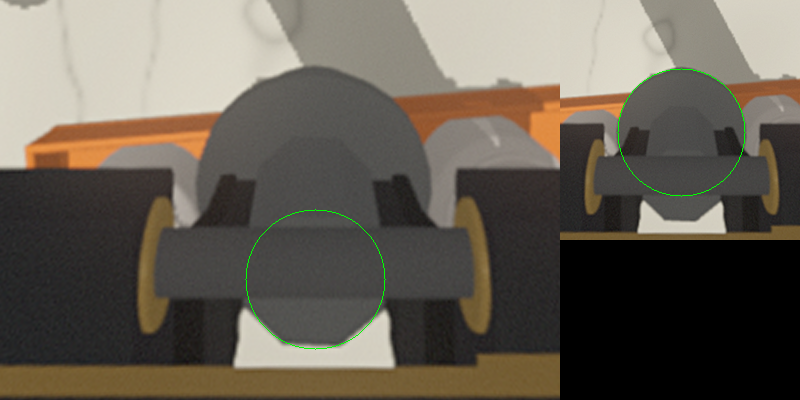

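This view has the stopper hiding the rim, so that rim fit is void. The flange fit sits 4 mm to -x of the TCP, so the stopper turned in the grip while I pressed. I set it back upright on its free mat spot to level it, then regrasp.

```bash
python3 -m handwheel '[[0,0.1,-1,0,0,0,0],[0,0.1,-1,0,0,0,0],[0,0.1,-1,0,0,0,0],[0,0.1,-1,0,0,0,0],[0,0.1,-1,0,0,0,0],[0,0.1,-1,0,0,0,0]]'
python3 -m handwheel '[[0,0.13,-0.58,-0.1,0,0,0],[0,0.13,-0.58,-0.2,0,0,0],[0,0.13,-0.58,-0.36,0,0,0],[0,0.13,-0.58,-0.6,0,0,0],[0,0.13,-0.58,-0.8,0,0,0],[0,0.13,-0.58,-0.95,0,0,0],[0,0.13,-0.58,-1,0,0,0],[0,0.13,-0.58,-1,0,0,0]]'
python3 -m handwheel '[[0,0,0,-0.05,0,0,0],[0,0,0,-0.07,0,0,0],[0,0,0,-0.08,0,0,0],[0,0,0,-0.08,0,0,0]]'
```

```text
time: 12.52
tool_pos: [0.466, -0.0031, 0.2736]
tcp_rot: [3.141, 0.004, 1.556]
contact_force: [-0.1, -1.4, -1.5]
opening: 0.0297
time: 13.18
tool_pos: [0.4868, -0.11, 0.0682]
tcp_rot: [-3.131, 0.002, 1.568]
contact_force: [-0.9, -0.1, 0.5]
opening: 0.0293
time: 13.52
tool_pos: [0.492, -0.1097, 0.0585]
tcp_rot: [3.14, -0.0, 1.569]
contact_force: [-0.1, 0.2, -0.6]
opening: 0.0299
```

```bash
python3 -m handwheel '[[0,0,0,0,0,0,0],[0,0,0,0,0,0,0]]'; python3 -m handwheel '[[0,0,0,-0.025,0,0,0],[0,0,0,-0.025,0,0,0],[0,0,0,-0.025,0,0,0]]';python3 -m handwheel '[[0,0,0,0,0,0,0]]'
```

```text
time: 13.68
tool_pos: [0.4919, -0.1096, 0.0586]
tcp_rot: [3.14, -0.0, 1.569]
contact_force: [-0.4, -0.8, -1.2]
opening: 0.0299
time: 13.93
tool_pos: [0.4908, -0.1096, 0.0524]
tcp_rot: [-3.141, -0.0, 1.569]
contact_force: [-0.4, -0.4, -1.7]
opening: 0.0299
time: 14.02
tool_pos: [0.4909, -0.1097, 0.0526]
tcp_rot: [-3.142, -0.0, 1.569]
contact_force: [-0.5, 0.4, -0.9]
opening: 0.0296
```

```bash
python3 -m handwheel '[[0,0,0,-0.015,0,0,0],[0,0,0,-0.015,0,0,0],[0,0,0,-0.015,0,0,0]]';python3 -m handwheel '[[0,0,0,-0.02,0,0,0],[0,0,0,-0.02,0,0,0],[0,0,0,-0.02,0,0,0]]'
```

```text
time: 14.27
tool_pos: [0.4916, -0.1098, 0.0505]
tcp_rot: [3.141, -0.0, 1.569]
contact_force: [-1.0, 0.9, 5.7]
opening: 0.0302
time: 14.52
tool_pos: [0.4935, -0.1107, 0.0493]
tcp_rot: [3.137, -0.001, 1.568]
contact_force: [-5.9, -0.2, 24.3]
opening: 0.0295
```

Contact at TCP z = 0.0505 shows no vertical slip. So in mouth_2 the foot really had gone in about 6 mm, which means A fits that 44 mm bore and only jammed. Pressing down drags the tool to +x, which tilted it. I release, remeasure and regrasp centrally.

```bash
python3 -m handwheel '[[0,0,0,0.03,0,0,0],[0.5,0,0,0.03,0,0,0],[0.5,0,0,0.03,0,0,0],[0.5,0,0,0.1,0,0,0],[0.5,0,0,0.3,0,0,0],[0.5,0,0,0.5,0,0,0],[0.5,0,0,0.7,0,0,0],[0.5,0,0,0.7,0,0,0],[0.5,0,0,0.7,0,0,0]]'
python3 - <<'E'
from h import *
s=observe();a=np.mean([grab_frame("wrist") for _ in range(3)],0).astype('u1')
print(np.round(s["tool_pos"],4))
x0,y0=.44,-.17
for z,R in((.039,64),(.077,32)):
    o=ortho(a,s,z,x0,.56,y0,-.05);f,cx,cy=fit(o,(-.109-y0)*2000,(.489-x0)*2000,R,20);print(z,round(f,1),x0+cy/2000,y0+cx/2000)
E
```

```text
time: 15.27
tool_pos: [0.4925, -0.1097, 0.1875]
tcp_rot: [3.137, -0.001, 1.569]
contact_force: [-0.1, -0.1, -0.5]
opening: 0.0433
[ 0.4925 -0.1097  0.1875]
0.039 52.6 0.4845 -0.1095
0.077 36.2 0.479 -0.1085
```

```bash
python3 -m handwheel '[[0.5,-0.035,0.002,0,0,0,0],[0.5,-0.035,0.002,0,0,0,0],[0.5,-0.035,0.002,0,0,0,0],[0.5,-0.035,0.002,0,0,0,0]]'
python3 - <<'E'
from h import *
s=observe();a=np.mean([grab_frame("wrist") for _ in range(3)],0).astype('u1')
print(np.round(s["tool_pos"],4),np.round(s["tcp_rot"],4))
x0,y0=.43,-.17
im=[]
for z,R in((.039,64),(.077,32)):
    o=ortho(a,s,z,x0,.55,y0,-.05)[:240,:240];f,cx,cy=fit(o,(-.109-y0)*2000,(.485-x0)*2000,R,20);print(z,round(f,1),x0+cy/2000,y0+cx/2000)
    cv2.circle(o,(int(cx),int(cy)),R,(0,255,0),1);im.append(o)
save(np.hstack(im),"o6.png")
E
```

```text
time: 15.75
tool_pos: [0.4836, -0.1092, 0.1851]
tcp_rot: [-3.141, -0.0, 1.569]
contact_force: [0.9, -0.1, -0.2]
opening: 0.0434
[ 0.4836 -0.1092  0.1851] [-3.1408e+00 -1.0000e-04  1.5690e+00]
0.039 60.0 0.481 -0.109
0.077 31.2 0.483 -0.1175
```

View pics/o6.png

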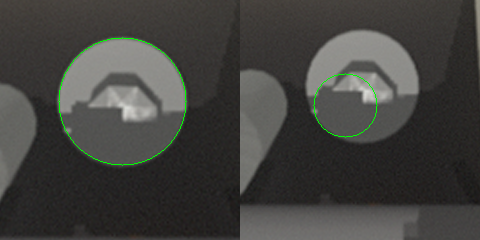

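The flange fit is clean now: centre (0.481,-0.109). The knob-top fit is wrong and ignored. I regrasp at x = 0.481.

```bash
python3 -m handwheel '[[0.5,-0.013,0,-0.2,0,0,0],[0.5,-0.013,0,-0.4,0,0,0],[0.5,-0.013,0,-0.55,0,0,0],[0.5,-0.013,0,-0.65,0,0,0],[0.5,-0.013,0,-0.67,0,0,0],[0.5,-0.013,0,-0.67,0,0,0],[0.5,-0.013,0,-0.67,0,0,0]]'
python3 -m handwheel '[[0,0,0,0,0,0,0],[0,0,0,0,0,0,0],[0,0,0,0,0,0,0],[0,0,0,0,0,0,0]]'
python3 -m handwheel '[[0,0,0,0.2,0,0,0],[0,0,0,0.4,0,0,0],[0,0,0,0.6,0,0,0],[0,0,0,0.8,0,0,0],[0,0.1,1,0.8,0,0,0],[0,0.1,1,0.8,0,0,0],[0,0.1,1,0.8,0,0,0],[0,0.1,1,0.8,0,0,0],[0,0.1,1,0.8,0,0,0],[0,0.1,1,0.8,0,0,0]]'
python3 -m handwheel '[[0,0.165,0.58,0,0,0,0],[0,0.165,0.58,0,0,0,0],[0,0.165,0.58,0,0,0,0],[0,0.165,0.58,0,0,0,0],[0,0.165,0.58,0,0,0,0],[0,0.165,0.58,0,0,0,0]]'
python3 - <<'E'
from h import *
s=observe();a=np.mean([grab_frame("wrist") for _ in range(3)],0).astype('u1')
t=s["tool_pos"];print(np.round(t,4),np.round(s["tcp_rot"],4))
o2=ortho(a,s,t[2]-.012,t[0]-.07,t[0]+.05,t[1]-.06,t[1]+.06)
f,cx,cy=fit(o2,120,140,64,20);print("flange rel tcp",round(f,1),-.07+cy/2000,-.06+cx/2000)
E
```

```text
time: 16.48
tool_pos: [0.4823, -0.1096, 0.0526]
tcp_rot: [3.14, 0.0, 1.569]
contact_force: [0.8, -0.8, 0.6]
opening: 0.0432
time: 16.82
tool_pos: [0.4825, -0.1093, 0.0528]
tcp_rot: [3.139, -0.0, 1.569]
contact_force: [0.1, 0.1, 3.3]
opening: 0.0299
time: 17.65
tool_pos: [0.5007, 0.1001, 0.2114]
tcp_rot: [-3.141, -0.004, 1.581]
contact_force: [-0.3, -0.1, 0.3]
opening: 0.03
time: 18.15
tool_pos: [0.5343, 0.2056, 0.2113]
tcp_rot: [-3.141, 0.001, 1.569]
contact_force: [-0.2, 0.1, -1.0]
opening: 0.0299
[0.5343 0.2056 0.2113] [-3.1411e+00  1.4000e-03  1.5687e+00]
flange rel tcp 30.2 -0.0015000000000000013 0.0005000000000000004
```

The held flange is at -1.5 mm in x from the TCP, which agrees with the grasp numbers. Target TCP is (0.5358, 0.207).

```bash
python3 -m handwheel '[[0,0.0075,0.0075,-0.1,0,0,0],[0,0.0075,0.0075,-0.17,0,0,0],[0,0.0075,0.0075,-0.195,0,0,0],[0,0.0075,0.0075,-0.195,0,0,0],[0,0.0075,0.0075,-0.195,0,0,0],[0,0.0075,0.0075,-0.195,0,0,0]]'
python3 -m handwheel '[[0,0,0,-0.015,0,0,0],[0,0,0,-0.03,0,0,0],[0,0,0,-0.03,0,0,0],[0,0,0,-0.03,0,0,0]]'
```

```text
time: 18.8
tool_pos: [0.5365, 0.208, 0.1738]
tcp_rot: [3.14, -0.001, 1.568]
contact_force: [0.4, -1.2, -0.5]
opening: 0.0293
time: 19.13
tool_pos: [0.5366, 0.2082, 0.1676]
tcp_rot: [3.14, -0.001, 1.569]
contact_force: [-0.3, -1.5, 4.7]
opening: 0.0295
```

```bash
python3 -m handwheel '[[0,-0.005,-0.006,0.02,0,0,0],[0,-0.005,-0.006,0.02,0,0,0],[0,-0.005,-0.006,0.02,0,0,0]]'
python3 -m handwheel '[[0,0,0,-0.02,0,0,0],[0,0,0,-0.03,0,0,0],[0,0,0,-0.03,0,0,0]]'
python3 -m handwheel '[[0,-0.003,0,-0.015,0,0,0],[0,-0.003,0,-0.015,0,0,0]]'
```

```text
time: 19.38
tool_pos: [0.5347, 0.207, 0.1705]
tcp_rot: [-3.141, -0.0, 1.569]
contact_force: [0.5, -0.3, -1.6]
opening: 0.03
time: 19.63
tool_pos: [0.5361, 0.2071, 0.167]
tcp_rot: [3.139, -0.002, 1.569]
contact_force: [-1.3, -1.5, 11.8]
opening: 0.0299
time: 19.8
tool_pos: [0.5372, 0.2068, 0.1663]
tcp_rot: [3.135, -0.003, 1.568]
contact_force: [-1.9, -3.5, 19.3]
opening: 0.0298
```

```bash
python3 - <<'E'
from h import *
s=observe();F=np.array(s["contact_force"]);T=np.array(s["ft_torque"]);print(F.round(1),T.round(2))
for rz in(-.05,0,.1): print(rz,"contact rx,ry",np.round([(rz*F[0]-T[1])/F[2],(T[0]+rz*F[1])/F[2]],4))
b=np.load("sideA.npy");c=np.mean([grab_frame("side") for _ in range(3)],0).astype('u1');i=cv2.imread("pics/side.png")[:,:,::-1]
r=lambda i:cv2.resize(i,(390,390),interpolation=cv2.INTER_CUBIC)
np.save("sideB.npy",c);save(np.hstack([r(b[115:180,185:250]),r(c[125:190,185:250])]),"p2.png")
E
```

```text
[-1.9 -3.5 19.3] [-0.61  0.72 -0.03]
-0.05 contact rx,ry [-0.0321 -0.0223]
0 contact rx,ry [-0.037  -0.0314]
0.1 contact rx,ry [-0.0467 -0.0495]
```

View pics/p2.png

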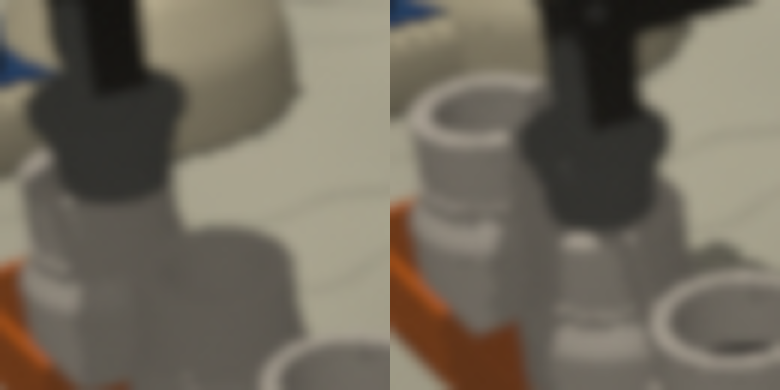

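The left crop (A held) shows a foot/flange ratio of about 0.65, so A is the small one. The right crop shows the stopper sitting about 3 mm left of the rim's centre, i.e. short in +x. The contact moment also puts the touch on the -x/-y side, so I shift to +x and +y.

```bash
python3 -m handwheel '[[0,0.025,0.007,0.045,0,0,0],[0,0.025,0.007,0.045,0,0,0],[0,0.025,0.007,0.045,0,0,0]]'
python3 -m handwheel '[[0,0,0,-0.03,0,0,0],[0,0,0,-0.045,0,0,0],[0,0,0,-0.045,0,0,0],[0,0,0,-0.045,0,0,0]]'
python3 -c "
from station import *
s=observe();print(s['ft_torque'])"
```

```text
time: 20.2
tool_pos: [0.5393, 0.2086, 0.1702]
tcp_rot: [3.142, -0.0, 1.569]
contact_force: [-0.2, -0.2, -0.6]
opening: 0.0297
time: 20.53
tool_pos: [0.5395, 0.2086, 0.1662]
tcp_rot: [3.141, -0.002, 1.569]
contact_force: [-10.0, -4.1, 27.5]
opening: 0.0294
[-0.85364641  2.21118754 -0.00259084]
```

Contact stays flat at exactly rim height (underside ≈ 0.118) over a ±2 mm range. That is how a too-large stopper behaves. I try A in mouth_1, the 50 mm bore.

```bash
python3 -m handwheel '[[0,0,0,0.1,0,0,0],[0,0,0,0.2,0,0,0],[0,-0.062,0.542,0.2,0,0,0],[0,-0.062,0.542,0.2,0,0,0],[0,-0.062,0.542,0.2,0,0,0],[0,-0.062,0.542,0.2,0,0,0],[0,-0.062,0.542,0.13,0,0,0],[0,-0.062,0.542,0.06,0,0,0],[0,-0.062,0.542,0.05,0,0,0],[0,-0.062,0.542,0.05,0,0,0]]'
python3 - <<'E'
from h import *
s=observe();a=np.mean([grab_frame("wrist") for _ in range(2)],0).astype('u1')
t=s["tool_pos"];o2=ortho(a,s,t[2]-.012,t[0]-.07,t[0]+.05,t[1]-.06,t[1]+.06)
f,cx,cy=fit(o2,120,140,64,20);print("flange rel tcp",round(f,1),-.07+cy/2000,-.06+cx/2000,np.round(s["tcp_rot"],4))
E
```

```text
time: 21.37
tool_pos: [0.5256, 0.3159, 0.1692]
tcp_rot: [-3.138, 0.003, 1.569]
contact_force: [0.2, -0.2, -0.6]
opening: 0.0298
flange rel tcp 31.3 -0.0025000000000000022 0.0005000000000000004 [-3.1381e+00  2.7000e-03  1.5690e+00]
```

```bash
python3 -m handwheel '[[0,0.013,0.006,0,0,0,0],[0,0.013,0.006,0,0,0,0],[0,0.013,0.006,-0.02,0,0,0],[0,0.013,0.006,-0.035,0,0,0],[0,0.013,0.006,-0.045,0,0,0],[0,0.013,0.006,-0.045,0,0,0]]'
```

```text
time: 21.97
tool_pos: [0.5295, 0.3178, 0.1632]
tcp_rot: [3.142, -0.0, 1.569]
contact_force: [-1.6, -0.9, 3.0]
opening: 0.03
```

It is entering: 4.5 mm in at 3 N. I continue.

```bash
python3 -m handwheel '[[0,0,0,-0.02,0,0,0],[0,0,0,-0.035,0,0,0],[0,0,0,-0.05,0,0,0],[0,0,0,-0.05,0,0,0]]'
python3 -m handwheel '[[0,0,0,-0.01,0,0,0],[0,0,0,-0.02,0,0,0],[0,0,0,-0.02,0,0,0]]'
```

```text
time: 22.3
tool_pos: [0.529, 0.3174, 0.1513]
tcp_rot: [-3.14, 0.001, 1.569]
contact_force: [-0.5, -1.8, -2.2]
opening: 0.0299
time: 22.55
tool_pos: [0.5292, 0.3173, 0.1504]
tcp_rot: [-3.141, 0.0, 1.569]
contact_force: [-6.3, -4.6, 11.7]
opening: 0.0299
```

Resistance starts about 16.8 mm in, which matches a collar on the rim. To rule out a small foot whose collar caught the edge, I lift 1.5 mm and check the sideways play.

```bash
python3 -m handwheel '[[0,0,0,0.028,0,0,0],[0,0,0.015,0.028,0,0,0],[0,0,0.02,0.028,0,0,0],[0,0,0.02,0.028,0,0,0]]'
python3 -m handwheel '[[0,0,-0.02,0,0,0,0],[0,0,-0.04,0,0,0,0],[0,0,-0.04,0,0,0,0]]'
```

```text
time: 22.88
tool_pos: [0.5293, 0.3179, 0.1542]
tcp_rot: [-3.139, 0.006, 1.567]
contact_force: [-5.1, -9.4, 6.2]
opening: 0.0295
time: 23.13
tool_pos: [0.5293, 0.3151, 0.154]
tcp_rot: [3.142, -0.002, 1.569]
contact_force: [-1.1, 1.4, -1.0]
opening: 0.0294
```

The play is about 2.8 mm with hard stops, matching a 2.4 mm fit rather than 8.4 mm. So A is the right stopper for mouth_1. I seat it and let go.

```bash
python3 -m handwheel '[[0,-0.005,0.0175,0,0,0,0],[0,-0.005,0.0175,-0.02,0,0,0],[0,-0.005,0.0175,-0.02,0,0,0],[0.6,-0.005,0.0175,-0.012,0,0,0],[0.6,-0.005,0.0175,-0.012,0,0,0],[0.6,-0.005,0.0175,-0.012,0,0,0],[0.6,-0.005,0.0175,0.2,0,0,0],[0.6,-0.005,0.0175,0.4,0,0,0],[0.6,-0.005,0.0175,0.6,0,0,0],[0.6,-0.005,0.0175,0.8,0,0,0]]'
python3 -m handwheel '[[0.6,0.1,-0.4,0.2,0,0,0],[0.6,-0.2,-0.4,0.1,0,0,0],[0.6,-0.2,-0.4,0.1,0,0,0],[0.6,-0.2,-0.4,0.1,0,0,0],[0.6,-0.2,-0.4,0.1,0,0,0]]'
python3 - <<'E'
from h import *
s=observe();a=np.mean([grab_frame("wrist") for _ in range(3)],0).astype('u1')
print(np.round(s["tool_pos"],4),np.round(s["tcp_rot"],4))
x0,y0=.44,.03
for z,R,P in((.118,70,((.543,.099),(.534,.207))),(.138,64,((.526,.317),)),(.1435,64,((.526,.317),)),(.124,64,((.526,.317),))):
    o=ortho(a,s,z,x0,.60,y0,.39)
    for x,y in P:
        f,cx,cy=fit(o,(y-y0)*2000,(x-x0)*2000,R,18);print(z,round(f,1),x0+cy/2000,y0+cx/2000)
        cv2.circle(o,(int(cx),int(cy)),R,(0,255,0),1)
    if z in(.118,.138): save(o,f"q{z}.png")
E
```

```text
time: 23.97
tool_pos: [0.5283, 0.3177, 0.316]
tcp_rot: [3.141, -0.001, 1.569]
contact_force: [0.6, 0.6, 0.6]
opening: 0.0521
time: 24.38
tool_pos: [0.4884, 0.2374, 0.335]
tcp_rot: [3.14, -0.002, 1.569]
contact_force: [0.9, 1.4, 0.3]
opening: 0.0522
[0.4884 0.2374 0.335 ] [ 3.1401e+00 -2.5000e-03  1.5686e+00]
0.118 36.9 0.543 0.098
0.118 41.9 0.534 0.206
0.138 38.8 0.526 0.31700000000000006
0.1435 38.8 0.524 0.3165
0.124 33.5 0.528 0.31800000000000006
```

A is seated: the flange fit is best at z = 0.138, centred on the mouth at (0.526,0.317). Now stopper C at (0.608,-0.2855).

```bash
python3 -m handwheel '[[0.5,0.2,-1,0,0,0,0],[0.5,0.2,-1,0,0,0,0],[0.5,0.2,-1,0,0,0,0],[0.5,0.2,-1,0,0,0,0],[0.5,0.2,-1,0,0,0,0]]'
python3 -m handwheel '[[0.5,0.2,-1,0,0,0,0],[0.5,0.2,-1,0,0,0,0],[0.5,0.2,-1,0,0,0,0],[0.5,0.2,-1,0,0,0,0],[0.5,0.2,-1,0,0,0,0]]'
python3 -m handwheel '[[0.5,0.2,-0.61,-0.3,0,0,0],[0.5,0.2,-0.61,-0.5,0,0,0],[0.5,0.2,-0.61,-0.7,0,0,0],[0.5,0.2,-0.61,-0.7,0,0,0],[0.5,0.2,-0.61,-0.7,0,0,0],[0.5,0.2,-0.61,-0.7,0,0,0]]'
cat >> h.py <<'E'
def flange(x,y,z=.039,w=20):
    s=observe();a=np.mean([grab_frame("wrist") for _ in range(3)],0).astype('u1')
    o=ortho(a,s,z,x-.06,x+.06,y-.06,y+.06);f,cx,cy=fit(o,120,120,64,w)
    print(np.round(s["tool_pos"],4),np.round(s["tcp_rot"],3),"flange",round(f,1),round(x-.06+cy/2000,4),round(y-.06+cx/2000,4));return o,cx,cy
def held():
    t=observe()["tool_pos"];flange(t[0],t[1],t[2]-.0135)
E
python3 -c "
from h import *
flange(.608,-.2855)"
```

```text
time: 24.95
tool_pos: [0.5294, 0.0356, 0.3339]
tcp_rot: [3.141, 0.001, 1.569]
contact_force: [0.4, -0.2, 0.3]
opening: 0.0437
time: 25.37
tool_pos: [0.5695, -0.1645, 0.3338]
tcp_rot: [-3.142, 0.002, 1.57]
contact_force: [0.4, 1.1, -0.1]
opening: 0.0435
time: 25.87
tool_pos: [0.6058, -0.2862, 0.1862]
tcp_rot: [-3.13, 0.0, 1.566]
contact_force: [-1.2, 0.4, -0.6]
opening: 0.0435
[ 0.6058 -0.2862  0.1862] [-3.13   0.     1.566] flange 43.5 0.6045 -0.2855
```

```bash
python3 -m handwheel '[[0.5,0,0,0,0,0,0],[0.5,0,0,0,0,0,0]]'
python3 -c "
from h import *
flange(.606,-.2855)"
```

```text
time: 26.18
tool_pos: [0.61, -0.2835, 0.1964]
tcp_rot: [3.138, 0.0, 1.571]
contact_force: [0.2, 0.2, -0.2]
opening: 0.0434
[ 0.61   -0.2835  0.1964] [3.138 0.    1.571] flange 58.6 0.6085 -0.284
```

```bash
python3 -m handwheel '[[0.5,-0.009,-0.002,-0.2,0,0,0],[0.5,-0.009,-0.002,-0.4,0,0,0],[0.5,-0.009,-0.002,-0.55,0,0,0],[0.5,-0.009,-0.002,-0.68,0,0,0],[0.5,-0.009,-0.002,-0.72,0,0,0],[0.5,-0.009,-0.002,-0.72,0,0,0],[0.5,-0.009,-0.002,-0.72,0,0,0],[0,-0.009,-0.002,-0.72,0,0,0],[0,-0.009,-0.002,-0.72,0,0,0],[0,-0.009,-0.002,-0.72,0,0,0],[0,-0.009,-0.002,-0.72,0,0,0]]'
```

```text
time: 27.25
tool_pos: [0.6078, -0.2853, 0.0521]
tcp_rot: [3.139, 0.001, 1.569]
contact_force: [0.2, 0.4, 5.1]
opening: 0.0295
```

```bash
python3 -m handwheel '[[0,0,0,0.2,0,0,0],[0,0,0,0.4,0,0,0],[0,0,0,0.6,0,0,0],[0,0,0,0.8,0,0,0],[0,-0.12,1,0.8,0,0,0],[0,-0.12,1,0.8,0,0,0],[0,-0.12,1,0.8,0,0,0],[0,-0.12,1,0.8,0,0,0],[0,-0.12,1,0.8,0,0,0],[0,-0.12,1,0.8,0,0,0]]'
python3 -m handwheel '[[0,-0.12,1,0,0,0,0],[0,-0.12,1,0,0,0,0],[0,-0.12,1,0,0,0,0],[0,-0.12,1,0,0,0,0],[0,-0.12,1,0,0,0,0]]'
python3 -m handwheel '[[0,-0.12,0.46,0,0,0,0],[0,-0.12,0.46,-0.05,0,0,0],[0,-0.12,0.46,-0.1,0,0,0],[0,-0.12,0.46,-0.17,0,0,0],[0,-0.12,0.46,-0.17,0,0,0],[0,-0.12,0.46,-0.17,0,0,0]]'
python3 -c "
from h import *
held()"
```

```text
time: 28.08
tool_pos: [0.5826, -0.0738, 0.2097]
tcp_rot: [-3.141, -0.007, 1.582]
contact_force: [1.2, 1.4, -1.7]
opening: 0.0295
time: 28.5
tool_pos: [0.5578, 0.1182, 0.2103]
tcp_rot: [-3.142, -0.002, 1.571]
contact_force: [0.5, 0.9, -1.5]
opening: 0.0297
time: 29.0
tool_pos: [0.5343, 0.206, 0.1755]
tcp_rot: [-3.14, 0.002, 1.568]
contact_force: [-0.1, -0.2, -1.3]
opening: 0.0295
[0.5343 0.206  0.1755] [-3.140e+00  2.000e-03  1.568e+00] flange 30.1 0.5343 0.2065
```

```bash
python3 -m handwheel '[[0,0,0.002,-0.03,0,0,0],[0,0,0.002,-0.05,0,0,0],[0,0,0.002,-0.06,0,0,0],[0,0,0.002,-0.06,0,0,0],[0,0,0.002,-0.06,0,0,0]]'
```

```text
time: 29.57
tool_pos: [0.5346, 0.2074, 0.164]
tcp_rot: [-3.141, 0.0, 1.569]
contact_force: [0.3, -0.3, -1.7]
opening: 0.0297
```

It drops in freely (3 mm in, no force), so C fits the 44 mm bore. I continue to the seat.

```bash
python3 -m handwheel '[[0,0,0,-0.03,0,0,0],[0,0,0,-0.05,0,0,0],[0,0,0,-0.06,0,0,0],[0,0,0,-0.06,0,0,0]]'
python3 -m handwheel '[[0,0,0,-0.01,0,0,0],[0,0,0,-0.02,0,0,0],[0,0,0,-0.02,0,0,0]]'
```

```text
time: 29.9
tool_pos: [0.5342, 0.2075, 0.1513]
tcp_rot: [-3.141, 0.0, 1.569]
contact_force: [0.1, -0.3, -1.9]
opening: 0.0298
time: 30.15
tool_pos: [0.5349, 0.2076, 0.1507]
tcp_rot: [3.141, -0.001, 1.569]
contact_force: [-5.3, -2.7, 11.4]
opening: 0.0298
```

Seated, with the collar stop 16.4 mm in. I release and go to B.

```bash
python3 -m handwheel '[[0,0,0,0.005,0,0,0],[0.6,0,0,0.005,0,0,0],[0.6,0,0,0.005,0,0,0],[0.6,0,0,0.005,0,0,0],[0.6,0,0,0.2,0,0,0],[0.6,0,0,0.4,0,0,0],[0.6,0,0,0.6,0,0,0],[0.6,0.1,-0.3,0.7,0,0,0],[0.5,0.1,-1,0.7,0,0,0],[0.5,0.1,-1,0.7,0,0,0],[0.5,0.1,-1,0.7,0,0,0],[0.5,0.1,-1,0.7,0,0,0],[0.5,0.1,-1,0.7,0,0,0]]'
python3 -m handwheel '[[0.5,0.23,-1,0,0,0,0],[0.5,0.23,-1,0,0,0,0],[0.5,0.23,-1,0,0,0,0],[0.5,0.23,-1,-0.2,0,0,0],[0.5,0.23,-1,-0.45,0,0,0],[0.5,0.23,-1,-0.45,0,0,0],[0.5,0.23,-1,-0.45,0,0,0],[0.5,0.23,-1,-0.45,0,0,0],[0.5,0.23,-1,-0.45,0,0,0]]'
python3 -c "
from h import *
flange(.6005,-.196)"
```

```text
time: 31.23
tool_pos: [0.5548, -0.0035, 0.2893]
tcp_rot: [3.139, 0.004, 1.555]
contact_force: [-0.5, -2.2, 0.1]
opening: 0.0438
time: 31.98
tool_pos: [0.6015, -0.1916, 0.1988]
tcp_rot: [3.141, -0.0, 1.57]
contact_force: [0.4, -0.4, 0.6]
opening: 0.0436
[ 0.6015 -0.1916  0.1988] [ 3.141 -0.     1.57 ] flange 58.3 0.6 -0.194
```

```bash
python3 -m handwheel '[[0.5,-0.0075,-0.012,-0.2,0,0,0],[0.5,-0.0075,-0.012,-0.4,0,0,0],[0.5,-0.0075,-0.012,-0.55,0,0,0],[0.5,-0.0075,-0.012,-0.68,0,0,0],[0.5,-0.0075,-0.012,-0.73,0,0,0],[0.5,-0.0075,-0.012,-0.73,0,0,0],[0.5,-0.0075,-0.012,-0.73,0,0,0],[0,-0.0075,-0.012,-0.73,0,0,0],[0,-0.0075,-0.012,-0.73,0,0,0],[0,-0.0075,-0.012,-0.73,0,0,0],[0,-0.0075,-0.012,-0.73,0,0,0]]'
python3 -m handwheel '[[0,0,0,0.2,0,0,0],[0,0,0,0.4,0,0,0],[0,0,0,0.6,0,0,0],[0,0,0,0.8,0,0,0],[0,-0.16,1,0.8,0,0,0],[0,-0.16,1,0.8,0,0,0],[0,-0.16,1,0.8,0,0,0],[0,-0.16,1,0.8,0,0,0],[0,-0.16,1,0.8,0,0,0],[0,-0.16,1,0.8,0,0,0],[0,-0.16,1,0.8,0,0,0]]'
python3 -m handwheel '[[0,-0.12,0.46,0,0,0,0],[0,-0.12,0.46,-0.05,0,0,0],[0,-0.12,0.46,-0.1,0,0,0],[0,-0.12,0.46,-0.17,0,0,0],[0,-0.12,0.46,-0.17,0,0,0],[0,-0.12,0.46,-0.17,0,0,0]]'
python3 -c "
from h import *
held()"
```

```text
time: 33.05
tool_pos: [0.6007, -0.195, 0.0541]
tcp_rot: [3.138, -0.0, 1.569]
contact_force: [-0.6, 1.4, 6.9]
opening: 0.0311
time: 33.97
tool_pos: [0.5668, 0.0084, 0.2121]
tcp_rot: [-3.141, -0.001, 1.575]
contact_force: [0.5, -0.9, -0.5]
opening: 0.0309
time: 34.47
tool_pos: [0.543, 0.0949, 0.1777]
tcp_rot: [-3.14, 0.002, 1.566]
contact_force: [0.0, -0.8, -0.1]
opening: 0.0307
[0.543  0.0949 0.1777] [-3.140e+00  2.000e-03  1.566e+00] flange 29.2 0.539 0.0929
```

```bash
python3 -m handwheel '[[0,0.01,0.022,0,0,0,0],[0,0.01,0.022,0,0,0,0],[0,0.01,0.022,-0.03,0,0,0],[0,0.01,0.022,-0.05,0,0,0],[0,0.01,0.022,-0.06,0,0,0],[0,0.01,0.022,-0.06,0,0,0]]'
python3 -c "
from h import *
held()"
```

```text
time: 35.12
tool_pos: [0.5459, 0.1012, 0.1686]
tcp_rot: [3.14, -0.001, 1.569]
contact_force: [-4.5, -1.2, 13.3]
opening: 0.0309
[0.5459 0.1012 0.1686] [ 3.140e+00 -1.000e-03  1.569e+00] flange 28.8 0.5454 0.1022
```

Contact is on the rim and the stopper measures 2–3 mm too far in +x/+y. I lift slightly, correct and try again.

```bash
python3 -m handwheel '[[0,-0.009,-0.014,0.04,0,0,0],[0,-0.009,-0.014,0.04,0,0,0],[0,-0.009,-0.014,0.04,0,0,0],[0,-0.009,-0.014,0.02,0,0,0],[0,-0.009,-0.014,0,0,0,0],[0,-0.009,-0.014,0,0,0,0]]'
```

```text
time: 35.77
tool_pos: [0.5434, 0.0985, 0.1656]
tcp_rot: [-3.141, 0.0, 1.569]
contact_force: [0.2, -0.6, 1.8]
opening: 0.0307
```

Now 3.5 mm in with almost no force. I continue.

```bash
python3 -m handwheel '[[0,0,0,-0.03,0,0,0],[0,0,0,-0.05,0,0,0],[0,0,0,-0.065,0,0,0],[0,0,0,-0.065,0,0,0]]'
python3 -m handwheel '[[0,0,0,-0.01,0,0,0],[0,0,0,-0.02,0,0,0],[0,0,0,-0.02,0,0,0]]'
```

```text
time: 36.1
tool_pos: [0.5431, 0.0977, 0.1526]
tcp_rot: [-3.141, 0.001, 1.568]
contact_force: [-1.9, -2.8, 2.0]
opening: 0.0306
time: 36.35
tool_pos: [0.5436, 0.0974, 0.152]
tcp_rot: [-3.141, -0.0, 1.568]
contact_force: [-8.2, -5.1, 21.6]
opening: 0.0311
```

There is a hard stop about 17 mm in. I release, back off and check all three.

```bash
python3 -m handwheel '[[0,0,0,0.01,0,0,0],[0.6,0,0,0.01,0,0,0],[0.6,0,0,0.01,0,0,0],[0.6,0,0,0.01,0,0,0],[0.6,0,0,0.2,0,0,0],[0.6,0,0,0.4,0,0,0],[0.6,0,0,0.6,0,0,0],[0.6,0,0,0.8,0,0,0],[0.6,-0.3,0.54,0.9,0,0,0],[0.6,-0.3,0.54,0.9,0,0,0],[0.6,-0.3,0.54,0.9,0,0,0],[0.6,-0.3,0.54,0.9,0,0,0],[0.6,-0.3,0.54,0.9,0,0,0],[0.6,-0.3,0.54,0.9,0,0,0]]'
python3 - <<'E'
from h import *
s=observe();a=np.mean([grab_frame("wrist") for _ in range(3)],0).astype('u1')
print(np.round(s["tool_pos"],4),np.round(s["tcp_rot"],4),np.round(s["contact_force"],1))
x0,y0=.44,.03
for z in(.124,.138,.152):
    o=ortho(a,s,z,x0,.60,y0,.39)
    for x,y in((.543,.0985),(.534,.207),(.526,.317)):
        f,cx,cy=fit(o,(y-y0)*2000,(x-x0)*2000,64,14);print(z,round(f,1),x0+cy/2000,y0+cx/2000)
        if z==.138: cv2.circle(o,(int(cx),int(cy)),64,(0,255,0),1)
    if z==.138: O=o
b=grab_frame("side");c=grab_frame("scene")
r=lambda i:cv2.resize(i,(360,280))
save(np.vstack([O[:,:720],np.hstack([r(b[110:250,150:330]),r(c[130:270,160:340])])]),"fin.png")
grab_frame("scene")
for l in("steel_beaker","cream_jar","amber_bottle","spray_bottle","tip_box"):
    for d in landmark_of(l,"scene")[:1]: print(l,np.round(d["centre"]),np.round(at("scene",d["centre"],.003),3))
E
```

```text
time: 37.52
tool_pos: [0.4833, 0.2069, 0.3286]
tcp_rot: [-3.141, 0.001, 1.57]
contact_force: [0.1, -0.5, 0.2]
opening: 0.0524
[0.4833 0.2069 0.3286] [-3.1414e+00  6.0000e-04  1.5702e+00] [ 0.1 -0.5  0.2]
0.124 40.8 0.5415000000000001 0.094
0.124 45.4 0.538 0.2095
0.124 41.2 0.5285 0.3215
0.138 38.2 0.536 0.097
0.138 51.8 0.534 0.209
0.138 51.0 0.525 0.31800000000000006
0.152 27.0 0.537 0.105
0.152 42.7 0.5295000000000001 0.21
0.152 46.6 0.52 0.31400000000000006
steel_beaker [215. 217.] [ 0.497 -0.176  0.003]
cream_jar [176. 233.] [ 0.522 -0.294  0.003]
amber_bottle [248. 230.] [ 0.568 -0.098  0.003]
spray_bottle [261. 174.] [0.367 0.001 0.003]
tip_box [309. 276.] [0.765 0.016 0.003]
```

View pics/fin.png

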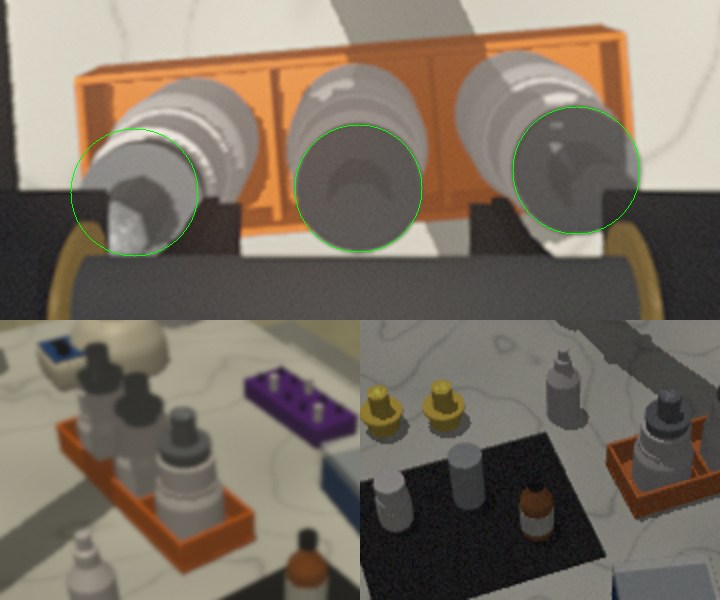

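Final view: all three bottles carry upright stoppers, with collars on the rims in the side crop, and the mat bystanders are in place. The left flange fit was spoiled by the finger, so I recheck it from straight over that bottle.

```bash
python3 -m handwheel '[[0.6,0.05,-0.54,0.1,0,0,0],[0.6,0.05,-0.54,0.1,0,0,0],[0.6,0.05,-0.54,0.1,0,0,0],[0.6,0.05,-0.54,0.1,0,0,0],[0.6,0.05,-0.54,0.1,0,0,0],[0.6,0.05,-0.54,0.1,0,0,0]]'
python3 -c "
from h import *
for z in(.124,.131,.138,.145,.152): flange(.543,.0985,z,12)"
```

```text
time: 38.57
tool_pos: [0.4932, 0.0996, 0.3491]
tcp_rot: [-3.141, -0.001, 1.57]
contact_force: [0.4, 0.4, -0.6]
opening: 0.0522
[0.4932 0.0996 0.3491] [-3.141e+00 -1.000e-03  1.570e+00] flange 47.5 0.547 0.098
[0.493  0.1003 0.3487] [-3.141  0.     1.572] flange 52.8 0.5445 0.0985
[0.4932 0.0997 0.3488] [-3.141  0.     1.571] flange 52.7 0.5425 0.0985
[0.4933 0.0991 0.349 ] [-3.141  0.     1.57 ] flange 50.7 0.541 0.0985
[0.4934 0.0988 0.3492] [ 3.142 -0.     1.569] flange 45.6 0.5385 0.099
```

```bash
python3 -c "
from station import *
print(sign_off())"
```

```text
the job is handed in; nothing more can be done
None
```

All three bottles are closed, each with the stopper that stopped with its collar on the rim. I handed in at about 39 s of the 72 s; `sign_off` reports no verdict.

| Stopper (start position on the mat) | Bottle | Depth at stop | Flange centre vs mouth at last check |
|---|---|---|---|
| (0.488,-0.107) | mouth_1, +y end | about 17 mm | 1 mm or less |
| (0.608,-0.284) | mouth_2, middle | about 16.4 mm | about 2 mm |
| (0.600,-0.194) | mouth_3, -y end | about 17 mm | under 1 mm |

- **Trials:** I took the first stopper to be the small one from the pictures and pressed it on mouth_2, where it stayed on top. It turned in the grip, so I set it back upright on the mat, regrasped it, found it still too large for mouth_2, and moved it to mouth_1.
- **Fit checks:** In mouth_1 the sideways play was about 2.8 mm between hard stops, against the 2.4 mm expected. The other two stoppers each stopped at collar depth on their first full insertion.
- **Height check:** Flange circles fit about as well as or better at the seated height (z 0.138 m) than at other heights. For mouth_3 one slightly lower height fitted equally well.
- **Checks that failed:** Several rim and flange fits were void because the held stopper or a finger hid the edge. The last of these, at mouth_3, I retook from another viewpoint.
- **Bystanders:** The last detections put them about 2 to 19 mm from where they were first found. The 19 mm is the spray bottle, mostly detector scatter, and the arm never worked near it.

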